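# Close the drive gear case and lock its cover

### The job

The new gear is in the roaster's drive, so close up the green gear case: with your closed fingertips push the raised metal cover down until it is shut, then set the fingertips in the slot of the yellow quarter-turn fastener and turn it clockwise, seen from above, as far as it goes, so that its cam draws the cover down tight and locks it. Do all of it by pushing; do not lift the cover further open, and leave the worn gear, the spanner, the screwdriver and the bearing where they lie.

Things in the scene. Friction and masses are not known exactly. Their poses are not given: they have to be found in the camera images.
- gearcase: green gear case fixed to the bench, 190 (x) x 250 (y) x 88 mm high; grey motor on its left end (to y = +225 mm), coupling on its right (to y = -171 mm), base plate 220 x 300 mm. Origin: centre of the underside, on the bench; -x is the front (faces the robot within 0.35 rad), z up. The cover's hinge axis runs along y at the back, x = +95 mm, z = 94 mm.
- cover (a joint): opening angle, rad: 0 = shut (level, top face 96 mm over the bench), positive = front edge raised; starts at 0.4 to 0.85; a stiff hinge keeps it where it is left. Aluminium, 195 mm deep, 256 wide, 4 thick. Its last 4 mm squeeze a springy seal (up to about 9 N at the front edge); let go unlocked it rises to about 0.015 rad, where the cam still catches it and draws it down.
- cover_edge (a point): middle of the cover's front edge, on its top face, 195 mm from the hinge axis; moves with the cover (axes as the case's when shut). A fixed blue post of the frame overhead stands behind the case, at x = 0.62, y = 0.04 m on the bench: keep the wrist clear of it.
- fastener (a joint): turn of the fastener, rad, growing clockwise seen from above: 0 = open (slot along the case's y), 1.57 = locked, at its stop (slot along the case's x). Starts at 0 to 0.3, stays where left; takes up to about 0.2 N m. From about 0.9 on a cam tongue below passes under a keeper on the front wall; turned that far before the cover is shut it would block the cover.
- slot_center (a point): centre of the yellow round fastener in the cover, level with its rim: 88 mm across, rim 5 mm proud of the cover, axis 135 mm from the hinge axis, midway across; 101 mm over the bench when shut. The finger slot through its middle is 38 mm wide, 72 long with round ends, 16 deep with a black floor. Turns with the fastener: y along the slot, x across, z out of the cover.
- slot_end (a point): end of the slot beside the small black pip, 36 mm from the fastener's axis, level with the rim: points to the case's right (-y, red dot on the cover) when open and to the front (-x, green dot) when locked.
- worn_gear: loose brass gear 48 mm across, 16 mm thick, lying flat on the bench beside the case; leave it. Origin: centre of the underside.
- spanner: loose steel open-ended spanner 179 x 33 x 8 mm on the bench beside the case; leave it. Origin: centre of the underside, y along it.
- screwdriver: loose screwdriver with yellow handle, 215 x 26 x 28 mm, on the bench; leave it. Origin: centre of the underside, y along it.
- bearing: loose ball bearing 35 mm across, 11 mm thick, lying flat on the bench beside the case; leave it. Origin: centre of the underside.

How it is judged:
By the outcome, as a careful person would: the job done as asked, in the order asked, and still so for the second after the job is handed in, with the robot touching nothing.
It also fails if it takes over 51 s, if anything falls off the work surface, if the arm or the gripper's body presses on something with over 40 N, if the wrist force passes 120 N, or if a joint passes its speed limit or range.

### The arm

A 7-joint arm with a two-finger parallel gripper is mounted at the origin on a cart in front of the work surface, level with it; the furniture and walls round the work are solid. World frame = base frame: x ahead of the robot, y to its left, z up, the work surface at z = 0. Lengths are in m, angles in rad, forces in N, time in s.
With the tool pointing down it reaches from about 0.4 to 0.9 m from the base axis. Payload 5.5 kg.
Tool frame: the origin (TCP) lies midway between the tips of the shut fingers; the grasp point (between the pads) lies 19 mm behind it (manip.grip_depth is the distance from the TCP to the grasp point, in m); z points along the fingers, y is the line along which they close (so a half turn about z gives the same grasp; the last joint's range is limited). The gripper opens to 92 mm and grips with 3 to 60 N. Pads are 19 mm wide; open, the fingers measure 130 mm over their backs; the gripper's body (75 mm by 190 mm) begins 47 mm behind the grasp point.
Start: joints at [-0.84, 0.501, -0.427, 1.55, 0.221, 1.138, -0.21], TCP at [0.293, 0.58, 0.19] pointing down, gripper open.
Joint ranges: [-2.88, 2.88], [-0.31, 2.03], [-1.54, 1.56], [0.2, 2.42], [-1.41, 4.55], [0.19, 2.02], [-2.57, 2.57]. Speed limits (rad/s): [2.57, 2.57, 3.14, 3.14, 3.14, 3.14, 3.14].

### API

Orientations are given as a unit quaternion [x, y, z, w].
In Python, from bench import manip, effector, viewer gives the robot as it stands. Calls block until the motion is done:
- manip.move_pose(position, orientation): joint-space move of the TCP to a pose.
- manip.servo_line(position, ori=None, vel=0.15): straight line of the TCP; ori=None keeps the orientation; vel is the mean speed in m/s.
- manip.movej(angles): joint-space move.
- effector.open_jaws() and effector.close(f_grip=None): open the fingers fully, or close them until they stop; f_grip is the grip in N (None keeps the last).
- manip.sleep(seconds).
- manip.solve_ik(position, orientation): joint angles nearest the present ones, or None.
- viewer.get_image(name): name is "side" or "top"; returns the picture (420x560x3 uint8, red, green, blue); there is no depth.
- viewer.get_calibration(name): a dict with "vfov" (degrees; the focal length in pixels is half the picture's height over the tangent of half this angle, whatever the lens; pixels are square), "cx", "cy" (the principal point, pixels), "eye" and "attitude" of the camera in the world. Camera axes: x right, y down, z forward; pixel columns grow to the right and rows downward; lengths in m; the calibration is good to about 2 mm. A picture is of the moment at which its call begins. get_calibration takes no time and is no camera call.
A pose or a line that the arm cannot do raises manip.PlanningError and nothing moves.
- manip.hand_in(): hands the job in; it is judged then, once.
Readings, each from a call of its own:
- manip.current_clock(): time.
- manip.current_q(): joint angles.
- manip.current_joint_velocities(): joint speeds.
- manip.current_tau(): joint torques, N m.
- manip.current_tool_pos(): TCP position.
- manip.current_tcp_rot(): TCP orientation.
- manip.current_force(): force on the tool from outside, world axes, zero at the start.
- manip.current_wrist_torque(): the same for the moment, N m.
- manip.current_finger_gap(): finger opening in m.
- manip.current_gripper_force(): force on a finger pad.
Only numpy, scipy, OpenCV 4.12 (cv2) and the standard library are available. Lean on these libraries where they do the work, as an engineer would, in place of code of your own. Each camera call takes 0.05 s, during which the arm holds its last target. There are 200 camera calls.

## Working session

There is one attempt and no reset: what is moved stays moved. The work goes in short steps, each a Python script; the robot and the scene stay as the last script left them, time stands still between calls to the robot, and variables do not carry over. Pictures are saved under pics/ and viewed, at most 10 in all, crops included, and the job is handed in when it is done.

```bash
mkdir -p pics
python3 - <<'E'
from bench import manip, effector, viewer
import cv2
for n in ("top","side"):
    cv2.imwrite(f"pics/{n}0.png",viewer.get_image(n)[:,:,::-1]); print(n,viewer.get_calibration(n))
print(manip.current_tcp_rot(),manip.current_clock())
E
```

```text
top {'vfov': 44.062024316868204, 'cx': 286.64498776671644, 'cy': 214.36134760200636, 'eye': array([ 0.33402564, -0.13486768,  1.12087508]), 'attitude': array([ 0.70598905, -0.70470215,  0.0407501 , -0.05756543])}
side {'vfov': 52.91107868707738, 'cx': 276.2687679933547, 'cy': 213.33355596321783, 'eye': array([0.10562382, 0.43826168, 0.62341643]), 'attitude': array([-0.25914435,  0.86111626, -0.42102162,  0.11859084])}
[ 2.31753072e-01  9.72774244e-01 -8.54504268e-04 -2.31317110e-04] 0.1
```

View pics/top0.png

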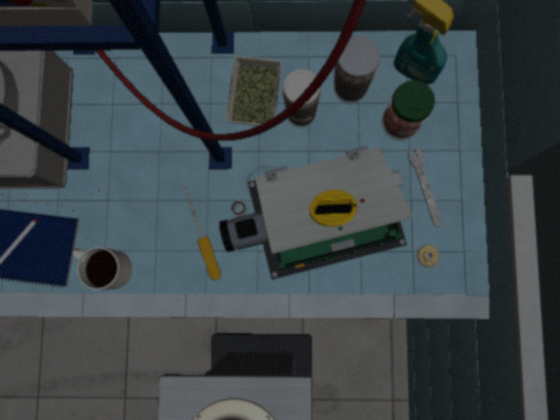

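View pics/side0.png

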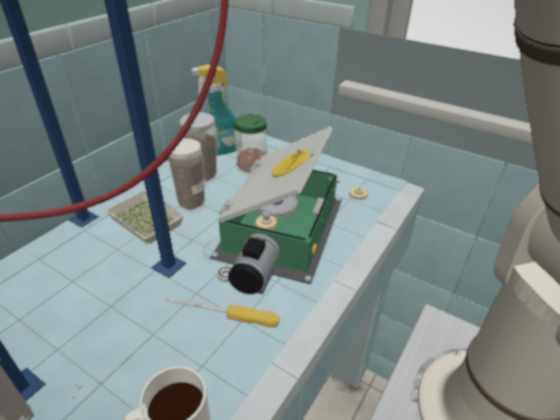

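Top: case at about (330,210), yellow fastener at (333,209) with its slot horizontal, and the cover raised. Side: cover front edge runs from (225,215) to (330,130). I'll enlarge both for precise points.

Run:
```python
import cv2
a=cv2.imread("pics/top0.png")[135:285,215:415]; b=cv2.imread("pics/side0.png")[115:300,200:360]
cv2.imwrite("pics/ct.png",cv2.convertScaleAbs(cv2.resize(a,None,fx=4,fy=4,interpolation=3),alpha=1.5))
cv2.imwrite("pics/cs.png",cv2.resize(b,None,fx=3.2,fy=3.2,interpolation=3))
```

```text
(no output)
```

View pics/ct.png

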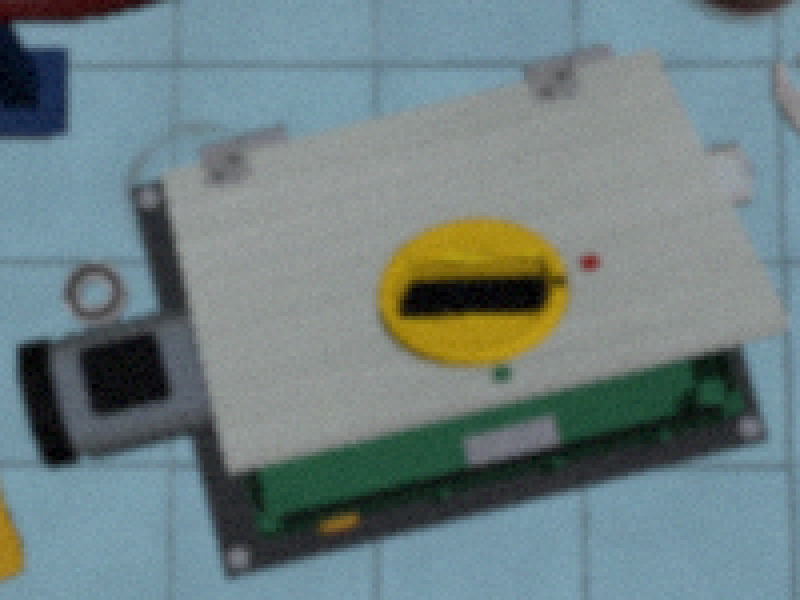

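View pics/cs.png

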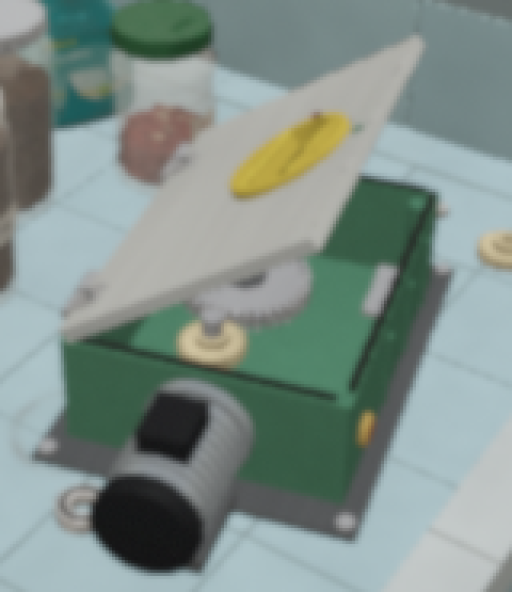

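```bash
cat > h.py <<'E'
import numpy as np
from scipy.spatial.transform import Rotation as R
from scipy.optimize import least_squares
from bench import manip, effector, viewer
def proj(n,P):
    c=viewer.get_calibration(n); f=210/np.tan(np.radians(c['vfov'])/2)
    p=R.from_quat(c['attitude']).inv().apply(np.asarray(P)-c['eye'])
    return p[:,:2]/p[:,2:]*f+[c['cx'],c['cy']]
def case(x,y,yaw,P): return R.from_euler('z',yaw).apply(P)+[x,y,0]
def cover(th,s,y,h):  # s from hinge, h above hinge plane
    return [0.095-s*np.cos(th)+h*np.sin(th), y, 0.094+s*np.sin(th)+h*np.cos(th)]
E
python3 - <<'E'
from h import *
print(proj('top',[[.62,.04,0]]),proj('side',[[.62,.04,0]]))
C=lambda s,y,h:('c',s,y,h); B=lambda x,y:('b',x,y,.005)
T=[(B(-.11,.15),228,577),(B(-.11,-.15),767,440),(B(.11,.15),132,188),(C(.195,.128,.002),230,473),(C(.195,-.128,.002),790,325),(C(.135,0,.007),475,291)]
S=[(B(-.11,.15),355,541),(B(.11,.15),33,460),(C(.195,.128,.002),312,242),(C(.195,-.128,.002),420,38),(C(.135,0,.007),292,153)]
def pts(L,v): return case(*v[:3],np.array([cover(v[3],*k[1:]) if k[0]=='c' else k[1:] for k,_,_ in L]))
t=np.array([q[1:] for q in T])/4+[215,135]; s=np.array([q[1:] for q in S])/3.2+[200,115]
f=lambda v:np.r_[proj('top',pts(T,v))-t,proj('side',pts(S,v))-s].ravel()
r=least_squares(f,[.5,-.2,0.2,.6],loss='soft_l1');v=r.x;print(v,f(v).reshape(-1,2).round(1))
# fastener angle from pip
g=lambda a:(proj('top',case(*v[:3],np.array([cover(v[3],.135+.038*np.sin(a[0]),-.038*np.cos(a[0]),.007)])))-(np.array([558,281])/4+[215,135])).ravel()
r=least_squares(g,[.1]);print(r.x,r.fun)
print(case(*v[:3],np.array([cover(0,.135,0,.007),cover(v[3],.195,0,.002),cover(0,.195,0,.002)])))
E
```

```text
[[220.34199155 156.8862747 ]] [[168.13662558 266.21336752]]
[ 0.49240697 -0.1952829   0.25014041  0.58454545] [[-0.   0.8]
 [ 1.1  0.5]
 [-0.1  0.1]
 [-0.1 -1.8]
 [-0.3 -0.2]
 [-0.1 -0.1]
 [ 0.7  0.1]
 [-0.7 -1. ]
 [ 0.7  0.1]
 [ 0.1  0.5]
 [-0.8  0.5]]
[0.17782169] [-0.14429393  0.01968294]
[[ 0.45365187 -0.2051845   0.101     ]
 [ 0.42795806 -0.21174905  0.2032729 ]
 [ 0.39551921 -0.2200369   0.096     ]]
```

```bash
cat >> h.py <<'E'
V=(.4924,-.1953,.2501); TH0=.585
def Q(psi): a=(psi+np.pi/2)/2; return [np.cos(a),np.sin(a),0,0]   # tool down, tool y heading psi
CY=V[2]+np.pi/2
def W(P): return case(*V,np.array([P]))[0]
E
python3 - <<'E'
from h import *
import cv2
M={}
for n in('top','side'):
    h=cv2.imread(f'pics/{n}0.png').astype(int); m=(h[:,:,2]>90)&(h[:,:,2]>2.2*h[:,:,1])&(h[:,:,2]>2.2*h[:,:,0]); M[n]=np.argwhere(m)[:,::-1]
    print(n,len(M[n]))
c=viewer.get_calibration('top');f=210/np.tan(np.radians(c['vfov'])/2)
for col in range(100,365,30):
    p=M['top'][abs(M['top'][:,0]-col)<2]
    if len(p)==0: continue
    p=p.mean(0); d=R.from_quat(c['attitude']).apply([(p[0]-c['cx'])/f,(p[1]-c['cy'])/f,1])
    best=[]
    for z in np.arange(0.1,.95,.02):
        X=c['eye']+d*(z-c['eye'][2])/d[2]; best.append((np.min(np.linalg.norm(M['side']-proj('side',[X]),axis=1)).round(1),X.round(2)))
    print(p.round(),[b for b in sorted(best,key=lambda b:b[0])[:2]])
u=W(cover(TH0,.165,-.075,.04)); s=W(cover(0,.135,0,.06))
for o in (0,np.pi):
    print('push',u,np.round(manip.solve_ik(u,Q(CY+o)),2))
    for a in (.18,.7,1.2,1.7,2.3,2.6):
        q=manip.solve_ik(s,Q(CY+o-a)); print(a,None if q is None else np.round(q,2))
E
```

```text
top 0
side 1012
push [ 0.49112505 -0.27303404  0.21846138] [ 0.21  0.29  0.31  1.77 -0.1   1.1   2.37]
0.18 [ 0.2   0.24  0.19  1.98 -0.06  0.92  2.07]
0.7 [ 0.15  0.24  0.26  1.98 -0.08  0.92  1.56]
1.2 [ 0.14  0.25  0.27  1.98 -0.08  0.92  1.07]
1.7 [ 0.12  0.25  0.29  1.98 -0.09  0.92  0.57]
2.3 [ 0.06  0.25  0.35  1.98 -0.11  0.93 -0.01]
2.6 [ 0.04  0.25  0.39  1.99 -0.12  0.93 -0.3 ]
push [ 0.49112505 -0.27303404  0.21846138] [ 0.05  0.31  0.51  1.77 -0.16  1.1  -0.71]
0.18 [-0.03  0.26  0.46  1.99 -0.14  0.93 -0.99]
0.7 [-0.12  0.27  0.57  1.99 -0.18  0.93 -1.48]
1.2 [-0.54  0.44  1.14  2.   -0.48  1.   -1.68]
1.7 [-0.64  0.62  1.37  2.   -0.69  1.11 -1.99]
2.3 [ 1.37  0.58 -1.29  1.95  0.63  1.11  2.48]
2.6 [ 1.37  0.58 -1.29  1.95  0.63  1.11  2.18]
```

Run:
```python
from h import *
import cv2
M={}
for n,k in(('top',1.8),('side',2.0)):
    h=cv2.imread(f'pics/{n}0.png').astype(int); m=(h[:,:,2]>60)&(h[:,:,2]>k*h[:,:,1])&(h[:,:,2]>k*h[:,:,0]); M[n]=np.argwhere(m)[:,::-1]
    print(n,len(M[n]))
c=viewer.get_calibration('top');f=210/np.tan(np.radians(c['vfov'])/2)
for col in range(100,365,30):
    p=M['top'][(abs(M['top'][:,0]-col)<2)&(M['top'][:,1]<145)]
    if len(p)==0: continue
    p=p.mean(0); d=R.from_quat(c['attitude']).apply([(p[0]-c['cx'])/f,(p[1]-c['cy'])/f,1])
    best=[]
    for z in np.arange(0.1,.95,.02):
        X=c['eye']+d*(z-c['eye'][2])/d[2]; best.append((np.min(np.linalg.norm(M['side']-proj('side',[X]),axis=1)).round(1),X.round(2)))
    print(p.round(),[b for b in sorted(best,key=lambda b:b[0])[:2]])
```

```text
top 57
side 1528
[129.  86.] [(np.float64(2.1), array([0.71, 0.18, 0.2 ])), (np.float64(4.6), array([0.71, 0.19, 0.18]))]
[160. 113.] [(np.float64(1.8), array([0.65, 0.12, 0.2 ])), (np.float64(3.4), array([0.65, 0.12, 0.22]))]
```

Run:
```python
from h import *
import cv2
manip.servo_line([.293,.56,.33],vel=.25)
effector.close()
manip.servo_line([.40,.08,.36],ori=Q(CY-.8),vel=.25)
u=W(cover(TH0,.165,-.075,.002)); print(u)
manip.servo_line(u+[0,0,.12],ori=Q(CY),vel=.25)
manip.servo_line(u+[0,0,.03],vel=.15)
print(manip.current_q(),manip.current_tool_pos(),manip.current_finger_gap(),manip.current_clock(),manip.current_force())
a=viewer.get_image('top')[:,:,::-1][120:300,200:430];b=viewer.get_image('side')[:,:,::-1][60:300,180:400]
cv2.imwrite('pics/p1.png',np.hstack([cv2.resize(a,(400,313)),cv2.resize(b,(287,313))]))
```

```text
[ 0.47079433 -0.27822749  0.18678032]
[ 0.17623257  0.26674567  0.36917219  1.80404942 -0.10768123  1.08903068
  2.40451861] [ 0.47143121 -0.27838893  0.21765832] 8.709957967063185e-05 6.75 [ 0.06805778  0.42004969 -0.00323322]
```

View pics/p1.png

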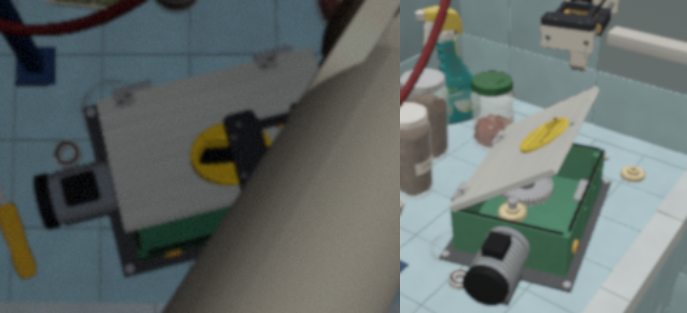

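The picture shows the closed fingertips about 30 mm over the right half of the cover at (578,67) in the side part, clear of the fastener. Now I'll push the cover down along its arc.

Run:
```python
from h import *
for th in (.55,.42,.3,.18,.09,.03,.0):
    manip.servo_line(W(cover(th,.165,-.075,.002)),vel=.08)
    print(th,manip.current_tool_pos().round(4),manip.current_force().round(1))
    if np.linalg.norm(manip.current_force())>35: break
else:
    z=.096
    while manip.current_force()[2]<22 and z>.09:
        z-=.001; p=W(cover(0,.165,-.075,.002)); p[2]=z; manip.servo_line(p,vel=.03)
    print(z,manip.current_tool_pos(),manip.current_force())
print(manip.current_clock())
```

```text
0.55 [ 0.4678 -0.279   0.1819] [1.2 0.9 0.7]
0.42 [ 0.4574 -0.2815  0.1628] [ 0.1  0.1 -1. ]
0.3 [ 0.4504 -0.2832  0.1442] [-0.5 -0.7  0. ]
0.18 [ 0.4458 -0.2844  0.1252] [-0.3  0.2  0.7]
0.09 [ 0.4435 -0.2849  0.1104] [-0.7  0.5  0.8]
0.03 [ 0.4429 -0.285   0.1006] [ 0.4 -0.4 -0.4]
0.0 [ 0.443  -0.2852  0.0958] [ 0.4 -0.1  0.5]
0.09 [ 0.44325365 -0.28526286  0.08996907] [-0.00969716  0.6866066   0.56489866]
11.0083
```

Run:
```python
from h import *
import cv2
a=viewer.get_image('top')[:,:,::-1][120:300,200:430];b=viewer.get_image('side')[:,:,::-1][60:300,180:400]
cv2.imwrite('pics/p2.png',np.hstack([cv2.resize(a,(400,313)),cv2.resize(b,None,fx=1.7,fy=1.7)[:313]]))
```

```text
(no output)
```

View pics/p2.png

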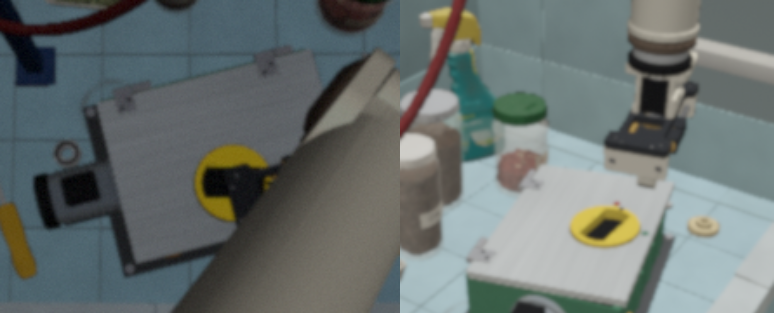

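Run:
```python
from h import *
import cv2
print(proj('side',[manip.current_tool_pos(),W(cover(0,.195,.128,.002)),W(cover(0,.195,-.128,.002)),W(cover(0,0,-.128,.002)),W(cover(0,.135,0,.007))]),proj('top',[manip.current_tool_pos()]))
print(manip.current_force(),manip.current_tau(),manip.current_gripper_force(),manip.current_wrist_torque())
b=viewer.get_image('side')[:,:,::-1][120:300,200:360]
cv2.imwrite('pics/p3.png',cv2.resize(b,None,fx=3.2,fy=3.2,interpolation=3))
```

```text
[[322.7852325  183.53496287]
 [312.72489988 241.28479919]
 [341.07146588 171.82001252]
 [262.30797099 157.01264121]
 [301.05136005 195.17527091]] [[374.65544074 231.89584091]]
[-0.26754313 -0.44383631  0.136512  ] [ 7.04487157e-02 -4.48231173e+01  4.13270205e+00 -2.22789878e+01
  1.14039998e-01  1.09836236e-01 -9.39488018e-04] 0.1430595712736249 [ 0.04889435 -0.03867059  0.02486384]
```

View pics/p3.png

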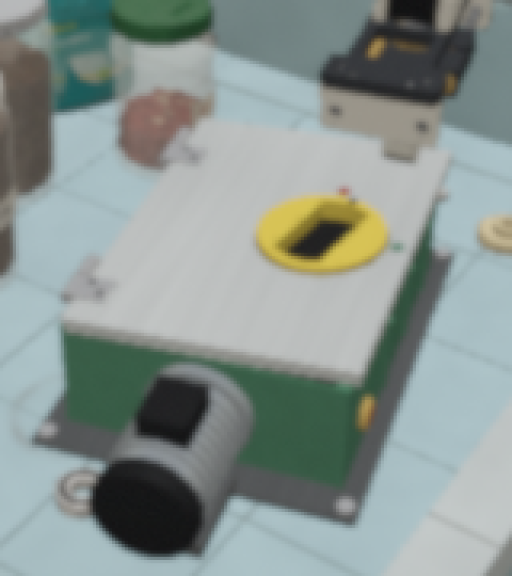

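Run:
```python
from h import *
print(proj('side',[[.4714,-.2784,.2177],[.4714,-.2784,.2477]]))
p=manip.current_tool_pos()
print([proj('side',[p+[0,0,d]])[0].round(1) for d in (0,.01,.02,.03,.04)],p)
c=viewer.get_calibration('side');f=210/np.tan(np.radians(c['vfov'])/2)
for px in ((325,168.5),(316.4,111.3)):
  d=R.from_quat(c['attitude']).apply([(px[0]-c['cx'])/f,(px[1]-c['cy'])/f,1])
  for z in (.096,.11,.2177): print(px,z,(c['eye']+d*(z-c['eye'][2])/d[2]).round(3))
q=manip.current_q(); print(q, R.from_quat(manip.current_tcp_rot()).as_matrix().round(3))
```

```text
[[314.31470809 129.97593798]
 [315.33724046 116.63362655]]
[array([322.8, 183.5]), array([323.2, 179.8]), array([323.5, 176.1]), array([323.9, 172.3]), array([324.3, 168.4])] [ 0.44320907 -0.28528466  0.09001607]
(325, 168.5) 0.096 [ 0.465 -0.336  0.096]
(325, 168.5) 0.11 [ 0.455 -0.315  0.11 ]
(325, 168.5) 0.2177 [ 0.382 -0.157  0.218]
(316.4, 111.3) 0.096 [ 0.634 -0.601  0.096]
(316.4, 111.3) 0.11 [ 0.62  -0.573  0.11 ]
(316.4, 111.3) 0.2177 [ 0.512 -0.361  0.218]
[ 0.2484906   0.39268257  0.33151921  1.96689754 -0.17306178  0.80884981
  2.49740347] [[-0.969 -0.248  0.   ]
 [-0.248  0.969 -0.   ]
 [-0.    -0.    -1.   ]]
```

Run:
```python
import cv2,numpy as np
p1=cv2.imread('pics/p1.png')[:,400:]; s0=cv2.resize(cv2.imread('pics/side0.png')[60:300,180:400],(287,313))
d=np.clip(cv2.absdiff(p1,s0).astype(int)*4,0,255).astype('uint8')
A=np.hstack([p1[:150,100:240],d[:150,100:240]]); A=cv2.resize(A,None,fx=2.8,fy=2.8,interpolation=3)
p3=cv2.imread('pics/p3.png')[40:280,240:512]; l=cv2.createCLAHE(4,(2,2)); p3=cv2.merge([l.apply(c) for c in cv2.split(p3)])
B=cv2.resize(p3,None,fx=.7,fy=.7)
o=np.zeros((600,784,3),'uint8'); o[:420]=A; o[425:593,:190]=B[:168,:190]
o[425:593,200:200+190]=cv2.imread('pics/p3.png')[80:248,300:490]
cv2.imwrite('pics/d.png',o)
```

```text
(no output)
```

View pics/d.png

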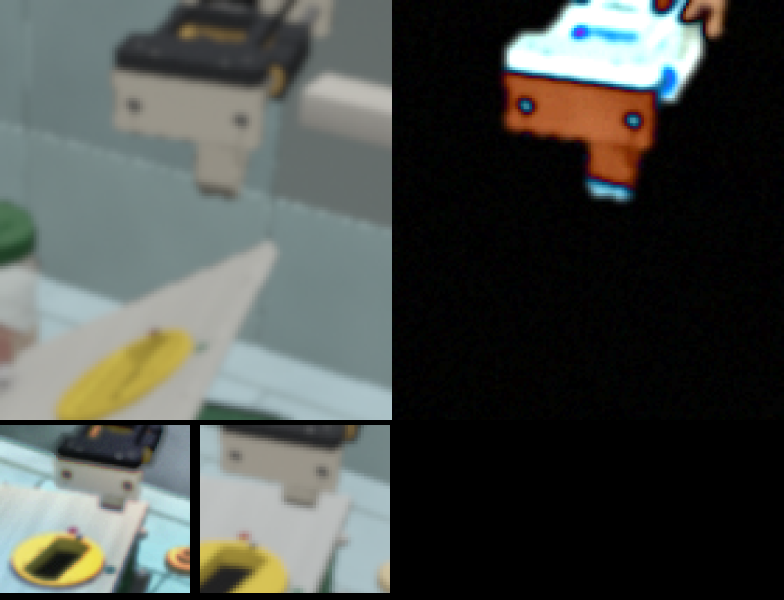

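Run:
```python
from h import *
print('obs top fast 333.4,225.2 FL 276.5,272.4 | side FL 313,239.7 FR 340.6,167.5 fast 301,192.8')
for th in (0,.015,.03,.06,.1,.2):
    P=[W(cover(th,.135,0,.007)),W(cover(th,.195,.128,.002)),W(cover(th,.195,-.128,.002))]
    print(th,proj('top',P[:2]).round(1).ravel(),proj('side',P[1:]+P[:1]).round(1).ravel())
# reported pose vs own forward check
q=manip.current_q(); print(manip.solve_ik(manip.current_tool_pos(),manip.current_tcp_rot())-q)
```

```text
obs top fast 333.4,225.2 FL 276.5,272.4 | side FL 313,239.7 FR 340.6,167.5 fast 301,192.8
0 [334.7 226.  279.2 271.7] [312.7 241.3 341.1 171.8 301.1 195.2]
0.015 [334.7 225.8 279.2 271.6] [312.8 240.1 341.2 170.7 301.  194.4]
0.03 [334.8 225.6 279.1 271.5] [312.9 238.9 341.3 169.7 301.  193.6]
0.06 [334.8 225.2 279.  271.3] [312.9 236.5 341.4 167.5 300.9 192. ]
0.1 [334.9 224.5 278.7 270.8] [312.8 233.3 341.5 164.5 300.7 189.9]
0.2 [335.1 222.4 277.9 268.9] [311.9 224.9 341.1 157.  299.8 184.4]
[-3.02563748e-05  3.68180172e-06  3.73311600e-05  1.00408450e-06
 -2.02416548e-05  1.59090907e-06  1.83305895e-05]
```

Run:
```python
from h import *
e=np.array([np.cos(CY),np.sin(CY),0]);n=np.array([-e[1],e[0],0])
for nm,p in (('p1',np.array([.4714,-.2784,.2177])),('p2',manip.current_tool_pos())):
  for d in (0,.035):
    for h in (.066,.1):
      P=[p+[0,0,d+h]+e*.095*k+n*.0375*j for k in(1,-1) for j in (1,-1)]
      t=proj('top',P); print(nm,d,h,((t-[200,120])*400/230).round(0).tolist(), 'side',proj('side',P).round(0).tolist())
```

```text
p1 0 0.066 [[238.0, 206.0], [217.0, 129.0], [435.0, 156.0], [412.0, 80.0]] side [[324.0, 123.0], [284.0, 117.0], [345.0, 85.0], [311.0, 81.0]]
p1 0 0.1 [[240.0, 203.0], [219.0, 123.0], [446.0, 151.0], [422.0, 71.0]] side [[325.0, 105.0], [284.0, 99.0], [347.0, 70.0], [312.0, 65.0]]
p1 0.035 0.066 [[240.0, 203.0], [219.0, 123.0], [447.0, 151.0], [423.0, 71.0]] side [[325.0, 104.0], [284.0, 98.0], [347.0, 69.0], [312.0, 65.0]]
p1 0.035 0.1 [[243.0, 199.0], [221.0, 115.0], [459.0, 145.0], [433.0, 62.0]] side [[327.0, 86.0], [285.0, 80.0], [349.0, 52.0], [313.0, 48.0]]
p2 0 0.066 [[236.0, 244.0], [218.0, 176.0], [408.0, 200.0], [389.0, 133.0]] side [[333.0, 185.0], [296.0, 178.0], [351.0, 141.0], [319.0, 136.0]]
p2 0 0.1 [[238.0, 242.0], [219.0, 172.0], [417.0, 197.0], [396.0, 127.0]] side [[334.0, 170.0], [297.0, 163.0], [353.0, 128.0], [320.0, 122.0]]
p2 0.035 0.066 [[238.0, 242.0], [220.0, 172.0], [417.0, 197.0], [397.0, 127.0]] side [[334.0, 170.0], [297.0, 163.0], [353.0, 127.0], [320.0, 122.0]]
p2 0.035 0.1 [[241.0, 240.0], [221.0, 168.0], [426.0, 193.0], [405.0, 121.0]] side [[336.0, 154.0], [298.0, 147.0], [355.0, 113.0], [322.0, 108.0]]
```

Run:
```python
import cv2,numpy as np
a=cv2.imread('pics/p1.png'); b=cv2.imread('pics/p2.png')
f=lambda x:cv2.convertScaleAbs(x,alpha=1.8)
A=f(cv2.resize(a[80:220,180:400],None,fx=1.8,fy=1.8,interpolation=3)); B=f(cv2.resize(b[100:240,180:400],None,fx=1.8,fy=1.8,interpolation=3))
C=cv2.resize(b[0:200,590:774],None,fx=1.7,fy=1.7,interpolation=3); o=np.zeros((600,796,3),'uint8'); o[:252,:396]=A;o[:252,400:796]=B
o[255:255+340,:C.shape[1]]=C[:340]; 
C=cv2.resize(a[0:100,500:687],None,fx=2.4,fy=2.4,interpolation=3); o[255:255+240,330:330+C.shape[1]]=C
cv2.imwrite('pics/e.png',o)
```

```text
(no output)
```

View pics/e.png

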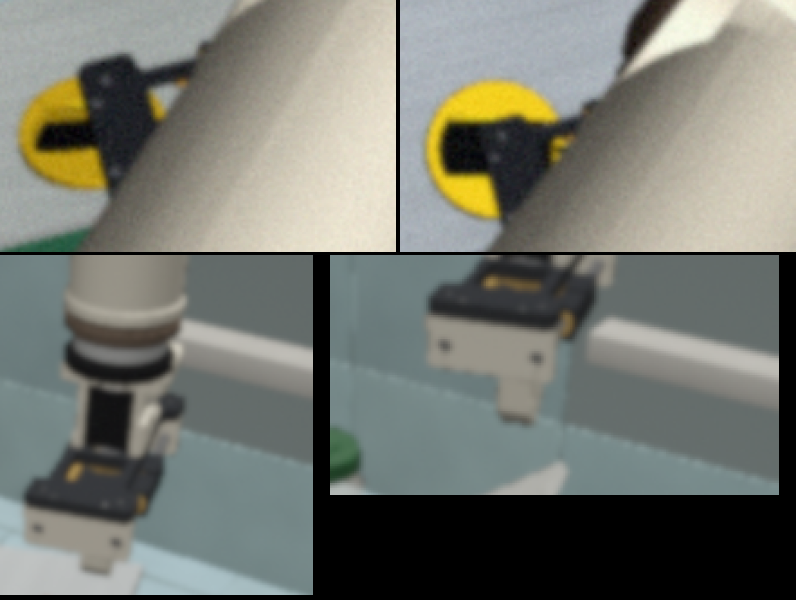

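Enlarged, the side view shows the tip about (316,113) px in p1 and (325,168) in p3. Both are higher than the reported TCP projects, and there is no contact force yet. I'll settle the tip height by touch.

Run:
```python
from h import *
p=manip.current_tool_pos(); z=p[2]; x,y,_=W(cover(0,.165,-.075,.002)); print(manip.grip_depth,manip.current_finger_gap())
F=[manip.current_force()[2]]
while F[-1]<15 and z>.045:
    z-=.002; manip.servo_line([x,y,z],vel=.04); F.append(manip.current_force()[2]); print(round(z,4),manip.current_tool_pos()[2].round(4),F[-1].round(1), manip.current_wrist_torque().round(2))
print(manip.current_clock())
```

```text
0.0188 0.00023932524257998326
0.088 0.0879 -1.5 [ 0.06 -0.24 -0.03]
0.086 0.0859 0.3 [ 0.05 -0.21  0.04]
0.084 0.0839 -0.1 [ 0.02 -0.27  0.02]
0.082 0.0819 0.1 [ 0.02 -0.27  0.05]
0.08 0.0799 -0.1 [ 0.08 -0.19 -0.04]
0.078 0.0778 -0.4 [ 0.03 -0.1  -0.03]
0.076 0.0759 -0.7 [ 0.06 -0.08  0.02]
0.074 0.0739 0.4 [ 0.04 -0.04 -0.02]
0.072 0.0719 -0.3 [ 0.08 -0.03  0.04]
0.07 0.0699 -1.0 [ 0.04 -0.02  0.05]
0.068 0.0679 -0.2 [ 0.07  0.03 -0.01]
0.066 0.0659 -0.4 [ 0.04 -0.02  0.01]
0.064 0.0639 -0.6 [0.07 0.02 0.02]
0.062 0.062 0.7 [ 0.05 -0.01 -0.  ]
0.06 0.0603 5.2 [ 0.16  0.25 -0.03]
0.058 0.0595 17.6 [0.72 1.16 0.03]
15.1583
```

Run:
```python
from h import *
import cv2
im=viewer.get_image('side')[:,:,::-1]; cv2.imwrite('pics/s4.png',im); cv2.imwrite('pics/t4.png',viewer.get_image('top')[:,:,::-1])
n=cv2.resize(im[120:300,200:360],None,fx=3.2,fy=3.2,interpolation=3); o=cv2.imread('pics/p3.png')
def m(nm,x0,y0,x1,y1):
    r=cv2.matchTemplate(n,o[y0:y1,x0:x1],cv2.TM_CCOEFF_NORMED); _,s,_,l=cv2.minMaxLoc(r); print(nm,round(s,3),((l[0]-x0)/3.2,(l[1]-y0)/3.2))
m('fastener',250,185,395,275); m('frontleft',320,340,390,420); m('gripper',310,50,450,130); m('base',330,480,370,530); m('FR',425,130,470,185)
# vertical profile through the tip column, now
c=int((325-200)*3.2); print([tuple(int(v) for v in n[y,c]) for y in range(130,230,5)])
```

```text
fastener 0.988 (0.0, 3.125)
frontleft 0.969 (0.0, 3.125)
gripper 0.95 (-0.9375, 14.0625)
base 1.0 (0.0, 0.0)
FR 0.827 (-2.8125, 11.25)
[(65, 64, 62), (45, 44, 42), (45, 45, 44), (91, 98, 101), (129, 140, 144), (138, 149, 153), (138, 149, 153), (138, 149, 154), (138, 149, 154), (138, 149, 154), (137, 148, 152), (132, 143, 147), (126, 137, 141), (124, 130, 131), (156, 158, 156), (188, 189, 186), (189, 190, 187), (187, 188, 185), (187, 187, 185), (185, 187, 183)]
```

Run:
```python
from h import *
import cv2
DZ=.0365
c=viewer.get_calibration('side');f=210/np.tan(np.radians(c['vfov'])/2)
d=R.from_quat(c['attitude']).apply([(325-c['cx'])/f,(180.5-c['cy'])/f,1]); print('tip xy by ray at touch',(c['eye']+d*(.096-c['eye'][2])/d[2]).round(3))
p=manip.current_tool_pos(); manip.servo_line([p[0],p[1],.10],vel=.1)
s=W(cover(0,.135,0,.007)); manip.servo_line([s[0],s[1],.10],ori=Q(CY-.18),vel=.12)
manip.servo_line([s[0],s[1],.118-DZ],vel=.08)
p=manip.current_tool_pos();print(p,manip.current_force().round(1),manip.current_clock())
im=viewer.get_image('side')[:,:,::-1]; cv2.imwrite('pics/s5.png',im); t=viewer.get_image('top')[:,:,::-1]
print('exp tip',proj('side',[p+[0,0,DZ]]),'slot',proj('side',[s]))
im=im.copy()
A=cv2.resize(im[120:270,220:390],None,fx=3.5,fy=3.5,interpolation=3)[:,:540]
q=(proj('side',[p+[0,0,DZ]])[0]-[220,120])*3.5
cv2.drawMarker(A,tuple(int(v) for v in q),(255,0,255),0,10,1)
B=cv2.convertScaleAbs(cv2.resize(t[170:290,270:400],(260,240)),alpha=1.6); o=np.zeros((525,800,3),'uint8');o[:A.shape[0],:A.shape[1]]=A;o[:240,540:]=B
cv2.imwrite('pics/v5.png',o)
```

```text
tip xy by ray at touch [ 0.441 -0.291  0.096]
[ 0.45286063 -0.20555504  0.08089658] [ 0.2  0.2 -0.5] 17.0333
exp tip [[301.85103715 188.86821736]] slot [[301.05136005 195.17527091]]
```

View pics/v5.png

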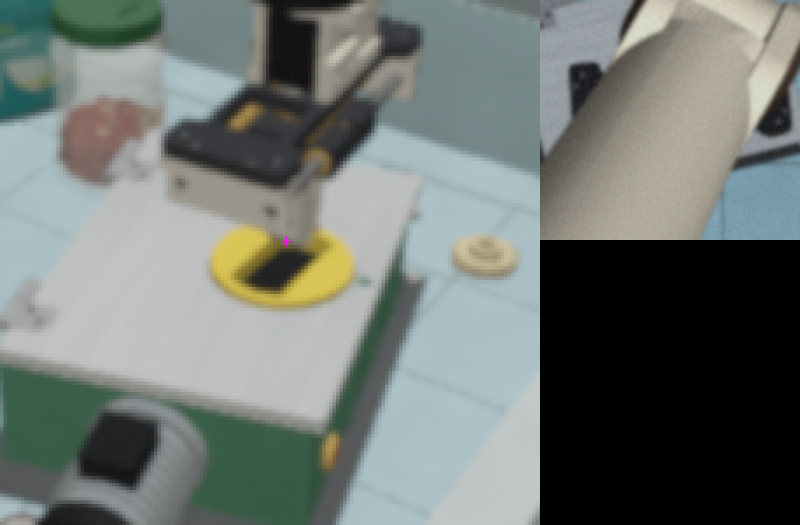

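The marker at (287,242) coincides with the visible tip above the slot centre (282,265), so the 36 mm height correction holds. I'll insert and turn.

Run:
```python
from h import *
s=W(cover(0,.135,0,.007)); z=.0805
while z>.056:
    z-=.004; manip.servo_line([s[0],s[1],z],vel=.06); F=manip.current_force()
    if np.linalg.norm(F)>8: print('contact');break
print(manip.current_tool_pos(),F.round(1),manip.current_clock())
if z<=.0565:
  a=.18
  while a<2.5:
    a+=.1; manip.servo_line([s[0],s[1],z],ori=Q(CY-a),vel=.1)
    F=manip.current_force();T=manip.current_wrist_torque();print(round(a,2),F.round(1),T.round(2),manip.current_clock().__round__(2))
    if abs(T[2])>.7 or np.linalg.norm(F)>25: break
```

```text
[ 0.45336901 -0.20511902  0.05221443] [ 0.3 -0.5 -0.5] 18.8833
0.28 [-0.6  0.1 -0.6] [-0.03  0.05  0.01] 19.13
0.38 [ 0.2 -0.4  0.5] [ 0.02 -0.03 -0.  ] 19.38
0.48 [ 0.  -0.4  0.4] [-0.02 -0.02  0.03] 19.63
0.58 [-0.4  0.4  0.3] [ 0.05 -0.04  0.04] 19.88
0.68 [ 0.3 -0.4 -0.7] [-0.11 -0.21  0.04] 20.13
0.78 [ 2.1 -1.5 -0.3] [-0.29 -0.45  0.06] 20.38
0.88 [ 2.8 -1.4  0.3] [-0.37 -0.64  0.11] 20.63
0.98 [ 3.6 -2.1  0.3] [-0.47 -0.69  0.02] 20.88
1.08 [ 3.4 -2.7  1.1] [-0.47 -0.59  0.06] 21.13
1.18 [ 2.8 -2.8  0.4] [-0.48 -0.62  0.02] 21.38
1.28 [ 2.3 -1.5  1.3] [-0.53 -0.62  0.03] 21.63
1.38 [ 2.6 -2.6  1.3] [-0.52 -0.53  0.02] 21.88
1.48 [ 2.5 -2.1  2.9] [-0.66 -0.32  0.04] 22.13
1.58 [ 1.7 -3.5  1.6] [-0.65 -0.26 -0.02] 22.38
1.68 [ 1.6 -2.3  2.6] [-0.64 -0.12  0.08] 22.63
1.78 [ 0.3 -4.   1.3] [-0.97 -0.1   0.08] 22.88
1.88 [ 0.2 -4.4  1.2] [-1.12 -0.14 -0.  ] 23.13
1.98 [ 0.7 -5.3  0.8] [-1.24 -0.14  0.02] 23.38
2.08 [ 1.1 -6.   0.8] [-1.26 -0.19  0.06] 23.63
2.18 [ 0.3 -5.4  3.5] [-1.11 -0.04  0.08] 23.88
2.28 [ 0.8 -4.4  3.5] [-1.04  0.02  0.07] 24.13
2.38 [ 0.1 -3.1  3.9] [-0.92  0.08  0.  ] 24.38
2.48 [ 1.  -3.6  1.7] [-0.76 -0.13  0.04] 24.63
2.58 [ 1.  -1.5  0.5] [-0.5  -0.12  0.04] 24.88
```

```bash
cat > look.py <<'E'
from h import *
import cv2
def look(cam='side'):
    c=viewer.get_calibration(cam); im=viewer.get_image(cam); cv2.imwrite('pics/look.png',im[:,:,::-1])
    s=W(cover(0,.135,0,.007)); g=np.arange(-60,60,1)/1000
    X,Y=np.meshgrid(g,g) # case-frame grid, plane z=.101
    P=R.from_euler('z',V[2]).apply(np.c_[X.ravel(),Y.ravel(),0*X.ravel()])+s
    uv=proj(cam,P).astype(np.float32).reshape(120,120,2)
    r=cv2.remap(im,uv[...,0],uv[...,1],cv2.INTER_CUBIC)
    return r,X,Y
def ascii(r):
    hsv=cv2.cvtColor(r,cv2.COLOR_RGB2HSV)
    # rows: +x (back) at top; columns: +y (left) at left ; Y=yellow,#=dark,r,g dots
    for i in range(117,-1,-5):
        l=''
        for j in range(0,120,3):
            px=hsv[j,i] if False else hsv[119-j,i]
            h,sa,v=[int(a) for a in px]
            l+='#' if v<75 else 'Y' if 15<h<35 and sa>110 else 'g' if 40<h<90 and sa>70 else 'r' if (h<8 or h>170) and sa>90 else '.'
        print(l)
E
python3 - <<'E'
from look import *
p=manip.current_tool_pos(); print(p,manip.current_q()[6])
manip.servo_line([p[0],p[1],.125],vel=.12)
r,X,Y=look(); ascii(r); print(manip.current_clock(),manip.current_force())
E
```

```text
[ 0.45360952 -0.20445274  0.05224393] 0.1839552115725239
........................................
........................................
........................................
...............YYYYYYYYYYY..............
............YYYYYYYYYYYYYYYYY...........
.........YYYYYYYYYYYYYYYYYYYYYY.........
........YYYYYY##YYYYYYYYYYYYYYYY........
.......YYYYYY####YYYYYYYYYYYYYYYY.......
.......YYYYYYY####YYYYYYYYYYYYYYYY......
......YYYYYYYYY###YYYYYYYYYYYYYYYYY.....
......YYYYYYYYYY###YYYYYYYYYYYYYYYY.....
......YYYYYYYYYYY###YYYYYYYYYYYYYYYY....
......YYYYYYYYYYYY###YYYYYYYYYYYYYY.....
......YYYYYYYYYYYYY###YYYYYYYYYYYYY.....
.......YYYYYYYYYYYYY###YYYYYYYYYYY......
........YYYYYYYYYYYY####YYYYYYYYY.......
.........YYYYYYYYYYYY##YYYYYYYYY........
..........YYYYYYYYYYYYYYYYYYYYY.........
............YYYYYYYYYYYYYYYY............
...............YYYYYYYYYY...............
........................................
........................................
........................................
........................................
25.6917 [-0.28933412  0.33978391 -0.00082713]
```

The unwarped view of the disc shows the slot at about 1.15 rad, so it turned but slipped. I'll finish it by pushing near the slot's front end, along an arc.

```bash
cat > arc.py <<'E'
from look import *
ax=lambda phi,r,m:W([.095-.135-r*np.sin(phi)-m*np.cos(phi), -r*np.cos(phi)+m*np.sin(phi), 0])[:2]
def arc(phi0,r,phimax,Fmax,z=.0535):
    x,y=ax(phi0,r,0); manip.servo_line([x,y,.10],ori=Q(CY-phi0),vel=.15)
    for zz in (.075,.066,.058,z):
        manip.servo_line([x,y,zz],vel=.06); F=manip.current_force()
        if np.linalg.norm(F)>9: print('blocked',zz,F.round(1)); return False
    pr=lambda phi:R.from_euler('z',-V[2]).apply(manip.current_force())
    for phi,m in [(phi0,k) for k in (.005,.008,.010)]+[(p,.011) for p in np.arange(phi0+.06,phimax,.06)]:
        x,y=ax(phi,r,m); manip.servo_line([x,y,z],ori=Q(CY-phi),vel=.04)
        F=pr(phi); ft=F[:2]@[-np.cos(phi),np.sin(phi)]; fr=F[:2]@[-np.sin(phi),-np.cos(phi)]
        print(round(phi,2),m,'tang',ft.round(1),'rad',fr.round(1),'z',F[2].round(1))
        if np.linalg.norm(F)>Fmax: break
    print(manip.current_clock())
    return True
E
python3 - <<'E'
from arc import *
arc(1.15,.015,1.75,22)
E
```

```text
1.15 0.005 tang -2.4 rad -2.8 z 0.7
1.15 0.008 tang -3.8 rad -4.0 z 1.7
1.15 0.01 tang -6.4 rad -4.4 z 0.9
1.21 0.011 tang -8.0 rad -4.5 z 0.4
1.27 0.011 tang -7.5 rad -3.9 z 1.3
1.33 0.011 tang -6.2 rad -4.7 z 1.7
1.39 0.011 tang -6.5 rad -4.3 z 2.3
1.45 0.011 tang -6.7 rad -5.0 z 1.4
1.51 0.011 tang -6.0 rad -4.3 z 2.3
1.57 0.011 tang -5.6 rad -2.7 z 2.2
1.63 0.011 tang -8.3 rad -1.5 z 3.8
1.69 0.011 tang -12.2 rad 1.0 z 3.2
1.75 0.011 tang -14.3 rad 2.3 z 3.5
31.95
```

Run:
```python
from arc import *
for phi,m in ((1.79,.012),(1.82,.013),(1.85,.014),(1.88,.015),(1.91,.016),(1.94,.017)):
    x,y=ax(phi,.015,m); manip.servo_line([x,y,.0535],ori=Q(CY-phi),vel=.04); F=manip.current_force(); print(phi,F.round(1))
    if np.linalg.norm(F)>25: break
x,y=ax(1.7,.015,.003); manip.servo_line([x,y,.0535],ori=Q(CY-1.7),vel=.06)
manip.servo_line([x,y,.14],vel=.15)
r,X,Y=look(); ascii(r); print(manip.current_clock())
```

```text
1.79 [ -3.4 -18.4   3.8]
1.82 [ -4.8 -20.8   4.3]
1.85 [ -5.3 -24.1   4.2]
........................................
........................................
........................................
...............YYYYYYYYYY...............
............YYYYYYYYYYYYYYYY............
.........YYYYYYYYYYYYYYYYYYYYY..........
........YYYYYYYYY##YYYYYYYYYYYYY........
.......YYYYYYYYYY###YYYYYYYYYYYYY.......
......YYYYYYYYYYY##YYYYYYYYYYYYYYY......
......YYYYYYYYYYY###YYYYYYYYYYYYYY......
.....YYYYYYYYYYYY###YYYYYYYYYYYYYY......
.....YYYYYYYYYYYY###YYYYYYYYYYYYYYY..r..
.....YYYYYYYYYYYY###YYYYYYYYYYYYYY......
......YYYYYYYYYYY###YYYYYYYYYYYYYY......
......YYYYYYYYYYY###YYYYYYYYYYYYY.......
.......YYYYYYYYYY###YYYYYYYYYYYYY.......
........YYYYYYYYY###YYYYYYYYYYY.........
.........YYYYYYYYY#YYYYYYYYYYY..........
...........YYYYYYYYYYYYYYYYY............
..............YYYYYYYYYY................
........................................
........................................
........................................
........................................
33.85
```

Run:
```python
from look import *
r,X,Y=look(); h=cv2.cvtColor(r,cv2.COLOR_RGB2HSV)[...,2]; m=(h<80)&(X**2+Y**2<.036**2)
w,v=np.linalg.eigh(np.cov(X[m],Y[m])); d=v[:,1]; print('slot angle',np.arctan2(abs(d[0]),d[1]*np.sign(d[0])), manip.current_force().round(1))
print(manip.hand_in(),manip.current_clock())
```

```text
slot angle 1.556781602054335 [-0.4  0.3 -0.6]
the job is handed in; nothing more can be done
the job is handed in; nothing more can be done
```

I shut the cover, turned the yellow fastener clockwise to its stop (slot measured at 1.557 rad against 1.57 locked), and handed the job in at about 34 s, with no verdict returned; I did not check the four loose parts by camera afterwards.

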